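Register a prism carrier in its bench fixture

ROBOT

A 6-joint arm with a two-finger parallel gripper is mounted at the origin on the work surface. World frame = base frame: x ahead of the robot, y to its left, z up, the work surface at z = 0. Lengths are in m, angles in rad, forces in N, time in s.
With the tool pointing down it reaches from about 0.3 to 0.85 m from the base axis. Payload 4.2 kg.
Tool frame: the origin (TCP) lies midway between the tips of the shut fingers; the grasp point (between the pads) lies 19 mm behind it; z points along the fingers, y is the line along which they close (so a half turn about z gives the same grasp; the last joint's range is limited). The gripper opens to 91 mm and grips with 3 to 60 N. Pads are 32 mm wide; open, the fingers measure 118 mm over their backs; the gripper's body (76 mm by 178 mm) begins 60 mm behind the grasp point.
Start: joints at [-1.214, 0.32, 1.565, -0, 1.257, -0.02], TCP at [0.212, -0.535, 0.191] pointing down, gripper open.
Joint ranges: [-3.11, 3.11], [-0.84, 2.01], [0.21, 2.61], [-1.34, 4.49], [0.05, 2.63], [-2.56, 2.56]. Speed limits (rad/s): [2.57, 2.57, 3.14, 3.14, 3.14, 3.14].

INTERFACE

Orientations are given as a rotation vector (axis times angle).
In Python, from workcell import bot gives the robot as it stands.
- The arm moves only by the shell command python3 -m creep 'ROWS'. ROWS is JSON, a list that holds one entry, the list of rows, each a list of 7 numbers: the shift along the tool's x, y, z in units of 25 mm (1.0 is 25 mm), then the turn, a rotation vector about the tool's x, y, z in units of 8 degrees (1.0 is 8 degrees), then the closure, from 0 (fully open) to 1 (shut). In form: [[[dx, dy, dz, wx, wy, wz, claw], ...]]. A call has 1 to 12 rows; each row is the pose to reach, as a shift and turn from the pose commanded when the call began, along the tool's axes at that moment; what a row does not reach only later rows make up. A row lasts 1/10 s, in which the tool goes at most 50 mm and 8.59 degrees, less where a joint would pass 70% of its speed; a pose out of reach is approached as far as the arm can. A call with a gripper value outside its range is refused whole. The fingers move at their own pace and stop on an object; the grip force is fixed at half the most. Time passes only in rows, so rows that repeat a pose let the fingers close. It gives the time, the measured TCP pose, the force, the opening and the grip force at its end, in the units of the state.
- bot.state(): the state, without advancing time (a new reading comes with each control period).
- bot.get_image(name): name is "scene" or "top"; returns the picture (480x640x3 uint8, red, green, blue); there is no depth.
- bot.camera_params(name): a dict with "camera_matrix" (3x3 intrinsics, pixels), "k1" (the pictures are not rectified: a ray, as slopes to the right and down, at radius r is drawn at 1 + k1 r^2 times it, then the intrinsics apply), "R" (3x3) and "t" (3): a world point X has camera coordinates R X + t. Camera axes: x right, y down, z forward; pixel columns grow to the right and rows downward; lengths in m; the calibration is good to about 2 mm. A picture is of the moment at which its call begins. camera_params takes no time and is no camera call.
- bot.hand_in(): hands the job in; it is judged then, once.
The state is a dict: "t": time; "joint_positions": joint angles; "dq": joint speeds; "effort": joint torques, N m; "eef_pos": TCP position; "tool_rot": TCP orientation; "contact_force": force on the tool from outside, world axes, zero at the start; "moment": the same for the moment, N m; "finger_gap": opening from 0.0 (shut) to 1.0 (fully open); "gripper_force": force on a finger pad.
Only numpy, scipy, OpenCV 4.12 (cv2) and the standard library are available. Lean on these libraries where they do the work, as an engineer would, in place of code of your own. Each camera call takes 0.05 s, during which the arm holds its last target. There are 200 camera calls.

TASK

Slide the prism carrier along the optical bench, without lifting it, until its long edge lies flat along the fence and its end is fully home against the end stop, keeping the loose prism standing in the middle of its table. Then swing the gate fully shut behind the carrier. Leave the other things on the bench where they are.

Things in the scene. Friction and masses are not known exactly. Their poses are not given: they have to be found in the camera images.
- carrier: black anodised plate 80 (x) x 120 (y) x 20 mm high, lying loose on the bench, about 0.45 to 0.75 kg, with a round aluminium table 56 mm across and 6 mm high on its middle, on which the prism stands. Origin: centre of its underside; z up; its long edges run along its y. It goes with its +x long edge against the fence and its +y end against the end stop
- corner_a (a point): corner of the carrier at its +x, +y side, 10 mm above its underside: this corner goes into the corner between fence and end stop
- corner_b (a point): corner of the carrier at its +x, -y side, 10 mm above its underside: the other end of the edge that goes against the fence
- seat (a point): centre of the top of the carrier's round table, 26 mm above the carrier's underside
- prism: three-sided glass prism, sides 33 mm, 28 mm high, 50 g, standing loose on the carrier's table. Origin: centre of its underside, z up
- fence: fixed straight steel bar, 360 long x 22 x 30 mm high, on the far side of the fixture. Origin: at bench level on its contact face, which looks to its -x (towards the robot); the bar takes x 0 to 22 mm and y -200 to 160 mm of its frame
- endstop: fixed steel block, 74 (x) x 30 (y) x 30 mm high, square to the fence, axes parallel to the fence's; its place along the fence changes. Origin: at bench level in the inner corner where the fence's and the stop's contact faces meet; the stop face looks to -y at y = 0, x = -75 to 0 mm. A 5 mm high foot carries the gate pivot. The seated carrier's centre is at x = -40, y = -60 mm of this frame
- gate (a joint): swing gate: steel bar 105 mm long, 12 mm wide, 6 to 20 mm above the bench, turning about an upright pivot at x = -87.5, y = 15 mm of endstop. Value in rad: 0 is shut (bar points to -y of endstop, along the near long edge of the seated carrier, 1.5 mm off it); at 1.57 it is open and points to -x of endstop; stops at 0 and 2.0. It stays where it is left
- gate_peg (a point): top centre of the upright peg on the gate, 97 mm from the pivot; peg 10 mm across, its top 50 mm above the bench
- lens_mount: bystander: round lens 52 mm across on a post with a 54 mm round foot, 112 mm high; origin under the foot
- jar: bystander: small amber jar, 48 mm across, 60 mm high; origin under its centre
- post_holder: bystander: round foot 60 mm across, 10 mm high, with a 22 mm post to 60 mm height; origin under its centre
- driver: bystander: screwdriver 160 mm long, lying on the bench along its x; origin near its middle
- screw_tray: bystander: empty grey tray 70 x 100 x 22 mm high; origin under its centre
- lens_ring: bystander: brass ring 44 mm across, 10 mm high, lying flat; origin under its centre
There are look-alikes about, which are no part of the job. Of the things that look like the prism, the smaller one is meant.

How it is judged:
By the outcome, as a careful person would: the job done as asked, in the order asked, and still so for the second after the job is handed in, with the robot touching nothing.
It also fails if it takes over 72 s, if anything falls off the work surface, if the arm or the gripper's body presses on something with over 40 N, if the wrist force passes 120 N, or if a joint passes its speed limit or range.

## Working session

There is one attempt and no reset: what is moved stays moved. The work goes in short steps, Python scripts to look and compute and a shell command to move; the robot and the scene stay as the last step left them, time stands still between calls to the robot, and variables do not carry over. Pictures are saved under pics/ and viewed, at most 10 in all, crops included, and the job is handed in when it is done.

```bash
ls; mkdir -p pics
python3 - <<'E'
from workcell import bot
import cv2
for n in("scene","top"):
    cv2.imwrite(f"pics/{n}0.png",bot.get_image(n)[:,:,::-1])
    p=bot.camera_params(n);print(n,p)
s=bot.state();print(s)
E
```

```text
pics
scene {'camera_matrix': array([[446.3412769 ,   0.        , 312.25162704],
       [  0.        , 446.3412769 , 234.19161943],
       [  0.        ,   0.        ,   1.        ]]), 'k1': 0.033678703724418946, 'R': array([[ 0.74163568,  0.6707962 ,  0.00299597],
       [ 0.5273694 , -0.58029051, -0.62060006],
       [-0.41455763,  0.46183913, -0.78412154]]), 't': array([-0.43523308, -0.30294901,  1.08858456])}
top {'camera_matrix': array([[458.19216141,   0.        , 315.87992042],
       [  0.        , 458.19216141, 243.44101974],
       [  0.        ,   0.        ,   1.        ]]), 'k1': -0.029159091863980927, 'R': array([[ 0.00798507, -0.99992631, -0.00914385],
       [-0.99709159, -0.00726868, -0.07586518],
       [ 0.07579312,  0.00972305, -0.99707616]]), 't': array([-0.03311569,  0.59067047,  1.07337341])}
{'t': 0.1, 'joint_positions': array([-1.21404074e+00,  3.20230118e-01,  1.56555113e+00, -3.80178411e-06,
        1.25739915e+00, -1.99905568e-02]), 'dq': array([ 8.52863177e-05, -6.69954893e-04, -2.68996880e-03, -1.11108302e-03,
        1.86846965e-04,  5.11074920e-04]), 'effort': array([-5.87077011e-04, -4.13334203e+01, -2.32509774e+01,  7.29553937e-02,
        4.22170619e-02, -5.03237311e-05]), 'eef_pos': array([ 0.21137499, -0.53421483,  0.19040544]), 'tool_rot': array([-3.08448112e+00, -5.88006575e-01,  4.23354468e-04]), 'contact_force': array([ 0.33227292,  1.01329137, -0.75626974]), 'moment': array([ 0.02962088, -0.01468325, -0.01533711]), 'gripper_force': 0.0, 'finger_gap': 1.0016968378638689}
```

View pics/top0.png

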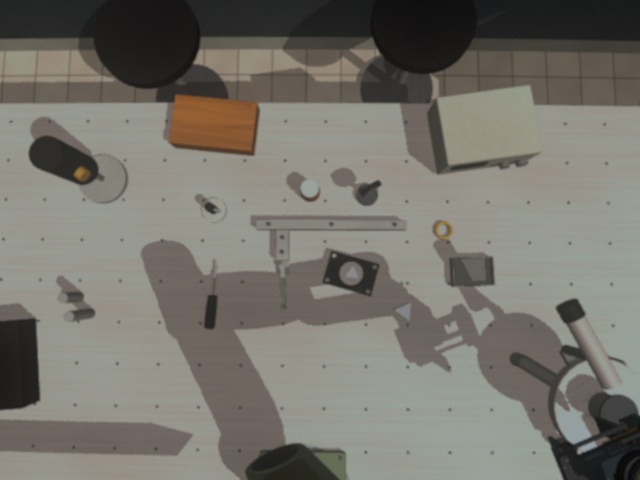

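View pics/scene0.png

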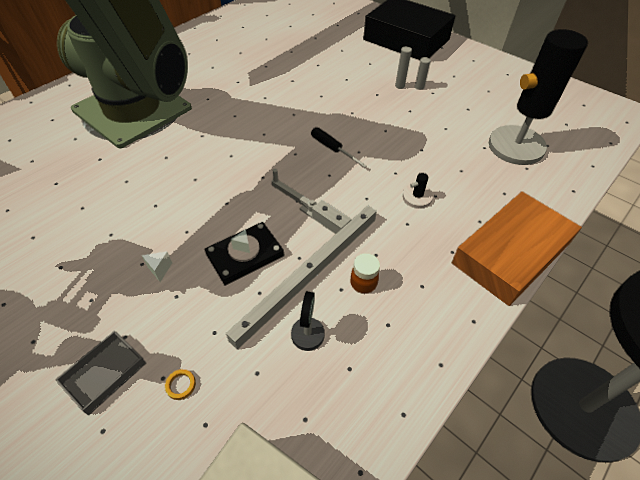

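The top view shows the carrier with a prism at about (350,272). A second, prism-like piece stands alone on the bench at (403,312). The fence is at row ~223, the stop at (282,245), and the gate is open with its tip at (283,305). The piece on the carrier's table fits the description, since it is the smaller and stands on the table. I'll confirm that in an enlarged crop.

Run:
```python
import cv2
a=cv2.imread("pics/top0.png")[205:330,240:440]
cv2.imwrite("pics/c0.png",cv2.resize(a,None,fx=4,fy=4,interpolation=cv2.INTER_CUBIC))
```

```text
(no output)
```

View pics/c0.png

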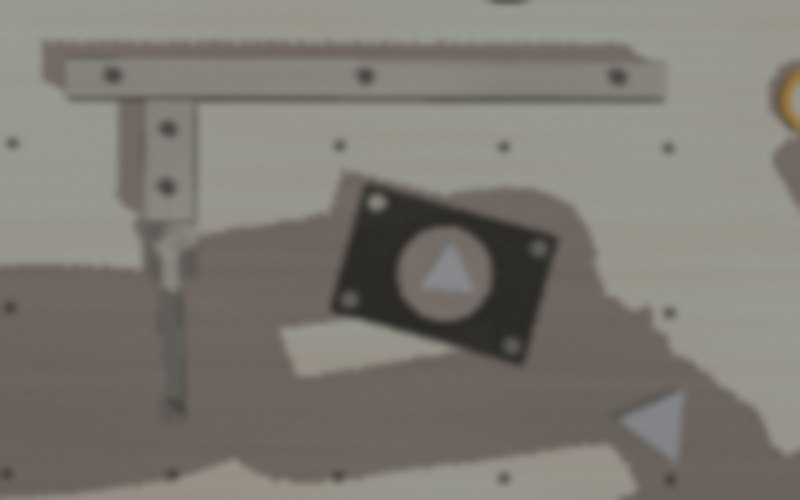

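The crop confirms it: the prism on the round table at crop (447,272) is clearly smaller than the look-alike at (652,425), so it is the right one. Next I compute the poses.

```bash
cat > h.py <<'E'
import numpy as np, cv2
from workcell import bot
from scipy.spatial.transform import Rotation as Ro
def world(cam,uv,z):
    p=bot.camera_params(cam);K=p["camera_matrix"];R=p["R"];t=p["t"]
    uv=np.atleast_2d(np.array(uv,float))
    n=cv2.undistortPoints(uv[:,None],K,np.array([p["k1"],0,0,0,0.]))[:,0]
    d=np.c_[n,np.ones(len(n))]@R; c=-R.T@t
    return c+d*((z-c[2])/d[:,2])[:,None]
def crop(uv,off,f): return (np.array(uv,float)+.5)/f-.5+np.array(off)
def frame(o,yaw,pts): # local->world
    c,s=np.cos(yaw),np.sin(yaw);return np.array(pts)@np.array([[c,s],[-s,c]])+o
def tolocal(o,yaw,p):
    c,s=np.cos(yaw),np.sin(yaw);return (np.atleast_2d(p)[:,:2]-o)@np.array([[c,-s],[s,c]])
def delta(xyz,yaw,down=True):
    "shift/turn units to bring TCP to xyz, tool down, tool y axis along world heading yaw (mod pi)"
    s=bot.state();R0=Ro.from_rotvec(s["tool_rot"])
    best=None
    for k in(0,np.pi):
        y=np.array([np.cos(yaw+k),np.sin(yaw+k),0]);z=np.array([0,0,-1.])
        w=(R0.inv()*Ro.from_matrix(np.c_[np.cross(y,z),y,z])).as_rotvec()
        if best is None or np.linalg.norm(w)<np.linalg.norm(best):best=w
    return np.round(R0.inv().apply(np.array(xyz)-s["eef_pos"])/.025,2),np.round(np.degrees(best)/8,2)
E
python3 - <<'E'
from h import *
o=(240,205)
C=world("top",crop([(365,183),(558,238),(522,366),(332,310)],o,4),.02)[:,:2];print("car",C.round(4))
print(np.linalg.norm(np.roll(C,-1,0)-C,axis=1)); cc=C.mean(0)
d=C[0]-C[1]+C[3]-C[2];print("centre",cc,"ydir yaw",np.degrees(np.arctan2(-d[0],d[1])))
F=world("top",crop([(68,98),(665,100)],o,4),.03)[:,:2];print("fence",F.round(4))
E_=world("top",crop([(195,110),(195,215)],o,4),.03)[:,:2];print("stop",E_.round(4))
d=F[0]-F[1];fy=np.arctan2(-d[0],d[1]);u=d/np.linalg.norm(d)
O=F[1]+u*((E_.mean(0)-F[1])@u);print("corner",O,"yaw",np.degrees(fy))
print("carrier in stop frame",tolocal(O,fy,C).round(4))
print("lens,jar", world("top",[(367,195),(310,190)],0)[:,:2], "peg",world("top",[crop((172,410),o,4)],.05))
s=bot.state();print(Ro.from_rotvec(s["tool_rot"]).as_matrix().round(3))
print("over start",delta([*frame(O,fy,[(-.185,-.10)])[0],.12],fy+np.pi/2))
E
```

```text
car [[ 0.5747 -0.0646]
 [ 0.5427 -0.1799]
 [ 0.4665 -0.1584]
 [ 0.4988 -0.0454]]
[0.11968296 0.07910914 0.11754396 0.07827638]
centre [ 0.52068657 -0.11207419] ydir yaw -15.726564621449587
fence [[ 0.6235  0.1129]
 [ 0.6248 -0.2425]]
stop [[0.6169 0.037 ]
 [0.5543 0.0362]]
corner [0.62380005 0.03676242] yaw 0.2119171414937473
carrier in stop frame [[-0.0495 -0.1012]
 [-0.0819 -0.2164]
 [-0.158  -0.1946]
 [-0.1253 -0.0817]]
lens,jar [[ 0.71297428 -0.15313874]
 [ 0.72450643 -0.01284804]] peg [[0.44074882 0.0467482  0.05      ]]
[[ 0.93   0.368 -0.001]
 [ 0.368 -0.93   0.001]
 [ 0.    -0.002 -1.   ]]
over start (array([ 15.39, -14.14,   2.84]), array([-0.01,  0.  ,  2.67]))
```

```bash
python3 -m creep '[[[3,-2.7,2.8,0,0,0.6,0.15],[5,-4.5,2.8,0,0,1.2,0.15],[7,-6.2,2.8,0,0,1.8,0.15],[9,-8,2.8,0,0,2.4,0.15],[11,-9.8,2.8,0,0,2.67,0.15],[13,-11.6,2.8,0,0,2.67,0.15],[14.45,-12.9,2.8,0,0,2.67,0.15],[14.45,-12.9,2.8,0,0,2.67,0.15],[14.45,-12.9,2.8,0,0,2.67,0.15],[14.45,-12.9,2.8,0,0,2.67,0.15]]]'
python3 -c "
from h import *
O=np.array([.6238,.0368]);f=np.radians(.2)
print(delta([*frame(O,f,[(-.195,-.137)])[0],.006],f+np.pi/2))"
```

```text
t: 1.1
eef_pos: [0.4292, -0.0998, 0.121]
tool_rot: [3.142, 0.007, -0.0]
contact_force: [0.2, -0.5, 0.1]
finger_gap: 0.851
gripper_force: 0.0
(array([0.  , 0.04, 4.6 ]), array([0.  , 0.  , 0.01]))
```

```bash
python3 -m creep '[[[0,0,1.2,0,0,0,0.15],[0,0,2.4,0,0,0,0.15],[0,0,3.4,0,0,0,0.15],[0,0,4.1,0,0,0,0.15],[0,0,4.6,0,0,0,0.15],[0,0,4.6,0,0,0,0.15],[0.15,0,4.6,0,0,0,0.15],[0.3,0,4.6,0,0,0,0.15],[0.45,0,4.6,0,0,0,0.15],[0.6,0,4.6,0,0,0,0.15],[0.75,0,4.6,0,0,0,0.15],[0.9,0,4.6,0,0,0,0.15]]]'
python3 -m creep '[[[0.13,0,0,0,0,0,0.15],[0.26,0,0,0,0,0,0.15],[0.39,0,0,0,0,0,0.15],[0.52,0,0,0,0,0,0.15],[0.65,0,0,0,0,0,0.15],[0.78,0,0,0,0,0,0.15],[0.91,0,0,0,0,0,0.15],[1.04,0,0,0,0,0,0.15],[1.17,0,0,0,0,0,0.15],[1.3,0,0,0,0,0,0.15],[1.4,0,0,0,0,0,0.15],[1.4,0,0,0,0,0,0.15]]]'
python3 - <<'E'
from h import *
a=bot.get_image("top")[:,:,::-1][205:330,240:440]
cv2.imwrite("pics/c1.png",cv2.resize(a,None,fx=4,fy=4,interpolation=cv2.INTER_CUBIC))
E
```

```text
t: 2.3
eef_pos: [0.4518, -0.1018, 0.0063]
tool_rot: [3.141, 0.006, 0.001]
contact_force: [-0.8, 0.3, 0.4]
finger_gap: 0.849
gripper_force: 0.0
t: 3.5
eef_pos: [0.4868, -0.1017, 0.0062]
tool_rot: [3.141, 0.006, 0.001]
contact_force: [0.9, -0.2, -0.6]
finger_gap: 0.85
gripper_force: 0.0
```

View pics/c1.png

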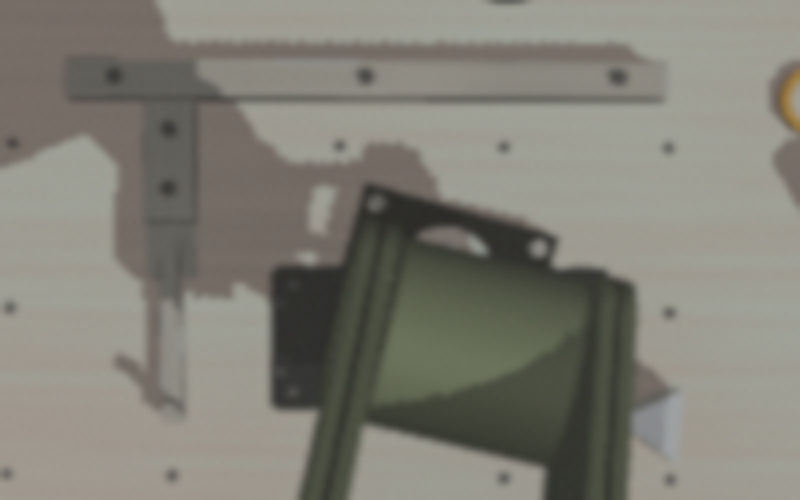

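The crop shows the carrier's corners still at (365,186) and (556,238), so it hasn't moved, and there is no contact force either. I'll check from the side.

Run:
```python
from h import *
a=bot.get_image("scene")[:,:,::-1][130:330,130:400]
cv2.imwrite("pics/s1.png",cv2.resize(a,None,fx=2.9,fy=2.9,interpolation=cv2.INTER_CUBIC))
print(world("top",crop([(272,268),(272,408)],(240,205),4),.10))
```

```text
[[ 0.52236029 -0.01160456  0.1       ]
 [ 0.44548409 -0.01231551  0.1       ]]
```

View pics/s1.png

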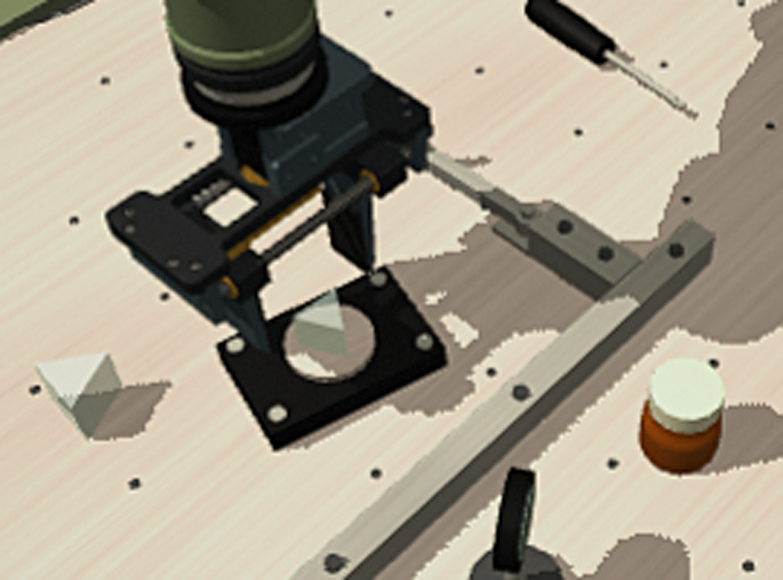

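Run:
```python
from h import *
for z in(0,.006,.02,.03,.04,.05):
    print(z,world("scene",[(130+262/2.9,130+352/2.9),(130+372/2.9,130+270/2.9)],z)[:,:2].round(4).tolist())
print(bot.state()["eef_pos"],bot.state()["contact_force"])
print("carrier corners",world("scene",[(130+u/2.9,130+v/2.9) for u,v in[(383,265),(447,352),(275,440),(218,345)]],.02).round(4))
print("fence top", world("scene",[(130+u/2.9,130+v/2.9) for u,v in[(640,290)]],.03).round(4))
```

```text
0 [[0.4829, -0.1379], [0.4853, -0.0439]]
0.006 [[0.487, -0.1401], [0.4893, -0.047]]
0.02 [[0.4964, -0.1453], [0.4987, -0.0542]]
0.03 [[0.5032, -0.149], [0.5055, -0.0594]]
0.04 [[0.5099, -0.1528], [0.5122, -0.0645]]
0.05 [[0.5167, -0.1565], [0.5189, -0.0696]]
[ 0.48621879 -0.10165209  0.00609962] [-0.08749204 -0.45877588  0.78990355]
carrier corners [[ 0.5009 -0.0465  0.02  ]
 [ 0.5809 -0.0686  0.02  ]
 [ 0.551  -0.1821  0.02  ]
 [ 0.4722 -0.16    0.02  ]]
fence top [[0.6427 0.0432 0.03  ]]
```

The fingertips sit at about z ≈ 20 mm, above the plate, although the TCP reads 6 mm. That fits the open fingers' tips lying behind the shut-tip TCP. I'll back off and probe downwards.

```bash
python3 -m creep '[[[-0.8,0,0,0,0,0,0.15],[-1.6,0,0,0,0,0,0.15],[-2.3,0,0,0,0,0,0.15],[-2.3,0,0,0,0,0,0.15],[-2.3,0,0.08,0,0,0,0.15],[-2.3,0,0.16,0,0,0,0.15],[-2.3,0,0.2,0,0,0,0.15],[-2.3,0,0.2,0,0,0,0.15]]]'
```

```text
t: 4.4
eef_pos: [0.4293, -0.1019, 0.0009]
tool_rot: [3.142, 0.007, -0.0]
contact_force: [-0.3, 0.4, 0.0]
finger_gap: 0.845
gripper_force: 0.0
```

```bash
python3 -m creep '[[[0,0,0.04,0,0,0,0.15],[0,0,0.08,0,0,0,0.15],[0,0,0.12,0,0,0,0.15],[0,0,0.16,0,0,0,0.15],[0,0,0.16,0,0,0,0.15]]]'
```

```text
t: 4.9
eef_pos: [0.4287, -0.1019, -0.003]
tool_rot: [3.142, 0.006, -0.0]
contact_force: [0.3, -0.4, 0.2]
finger_gap: 0.849
gripper_force: 0.0
```

```bash
python3 -m creep '[[[0,0,0.06,0,0,0,0.15],[0,0,0.12,0,0,0,0.15],[0,0,0.18,0,0,0,0.15],[0,0,0.24,0,0,0,0.15],[0,0,0.24,0,0,0,0.15]]]'
```

```text
t: 5.4
eef_pos: [0.4287, -0.1018, -0.0091]
tool_rot: [-3.142, -0.006, 0.001]
contact_force: [0.1, -0.5, -0.6]
finger_gap: 0.85
gripper_force: 0.0
```

```bash
python3 -m creep '[[[0.2,0,0,0,0,0,0.15],[0.4,0,0,0,0,0,0.15],[0.6,0,0,0,0,0,0.15],[0.72,0,0,0,0,0,0.15],[0.84,0,0,0,0,0,0.15],[0.96,0,0,0,0,0,0.15],[1.08,0,0,0,0,0,0.15],[1.2,0,0,0,0,0,0.15],[1.32,0,0,0,0,0,0.15],[1.44,0,0,0,0,0,0.15],[1.56,0,0,0,0,0,0.15]]]'
```

```text
t: 6.5
eef_pos: [0.468, -0.1017, -0.009]
tool_rot: [3.142, 0.006, -0.0]
contact_force: [-3.3, -0.3, -0.1]
finger_gap: 0.853
gripper_force: 1.2
```

```bash
python3 -m creep '[[[0.12,0,0,0,0,0,0.15],[0.24,0,0,0,0,0,0.15],[0.36,0,0,0,0,0,0.15],[0.48,0,0,0,0,0,0.15],[0.6,0,0,0,0,0,0.15],[0.72,0,0,0,0,0,0.15],[0.84,0,0,0,0,0,0.15],[0.96,0,0,0,0,0,0.15],[1.08,0,0,0,0,0,0.15],[1.2,0,0,0,0,0,0.15],[1.28,0,0,0,0,0,0.15],[1.28,0,0,0,0,0,0.15]]]'
python3 - <<'E'
from h import *
a=bot.get_image("scene")[:,:,::-1][130:330,130:400]
cv2.imwrite("pics/s2.png",cv2.resize(a,None,fx=2.9,fy=2.9,interpolation=cv2.INTER_CUBIC))
E
```

```text
t: 7.7
eef_pos: [0.5006, -0.1015, -0.0089]
tool_rot: [3.142, 0.006, 0.002]
contact_force: [-2.0, 0.6, 0.1]
finger_gap: 0.85
gripper_force: 1.0
```

View pics/s2.png

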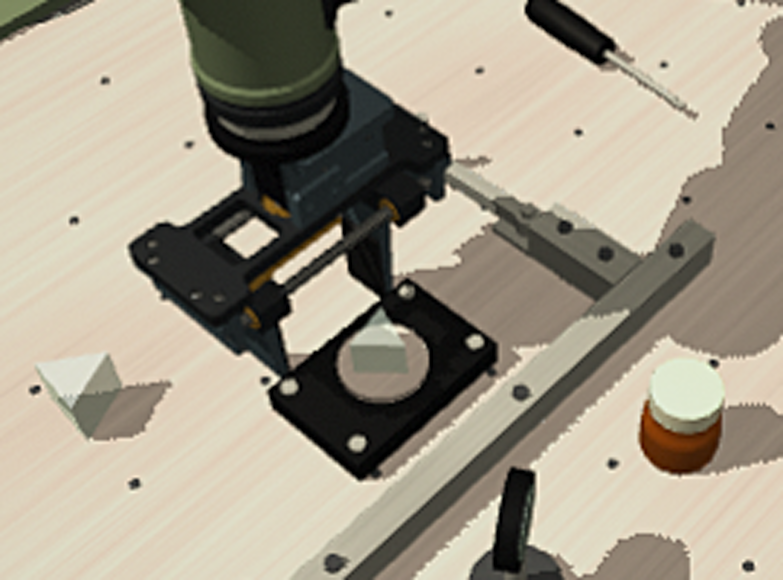

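The carrier is now square to the fence. Its corners are at crop (408,280), (497,350), (360,470) and (270,390), and the prism is still in the middle at (380,350). I'll keep pushing towards the fence.

```bash
python3 -c "
from h import *
C=world('scene',[(130+u/2.9,130+v/2.9) for u,v in[(408,280),(497,350),(360,470),(270,390)]],.02);print(C.round(4)[:,:2])"
python3 -m creep '[[[0.12,0,0,0,0,0,0.15],[0.24,0,0,0,0,0,0.15],[0.36,0,0,0,0,0,0.15],[0.48,0,0,0,0,0,0.15],[0.6,0,0,0,0,0,0.15],[0.7,0,0,0,0,0,0.15],[0.75,0,0,0,0,0,0.15],[0.8,0,0,0,0,0,0.15],[0.85,0,0,0,0,0,0.15],[0.9,0,0,0,0,0,0.15]]]'
```

```text
[[ 0.522  -0.0444]
 [ 0.6027 -0.0467]
 [ 0.6027 -0.1626]
 [ 0.5217 -0.1607]]
t: 8.75
eef_pos: [0.5224, -0.1015, -0.0088]
tool_rot: [3.142, 0.006, 0.0]
contact_force: [-4.1, 0.1, 1.5]
finger_gap: 0.847
gripper_force: 2.0
```

```bash
python3 -m creep '[[[0.04,0,0,0,0,0,0.15],[0.08,0,0,0,0,0,0.15],[0.12,0,0,0,0,0,0.15],[0.16,0,0,0,0,0,0.15]]]'; python3 -m creep '[[[0.04,0,0,0,0,0,0.15],[0.08,0,0,0,0,0,0.15],[0.08,0,0,0,0,0,0.15]]]'
```

```text
t: 9.15
eef_pos: [0.5264, -0.1015, -0.0089]
tool_rot: [3.142, 0.006, -0.0]
contact_force: [-3.7, 0.1, 1.4]
finger_gap: 0.849
gripper_force: 2.0
t: 9.45
eef_pos: [0.5287, -0.1015, -0.0089]
tool_rot: [3.141, 0.006, 0.001]
contact_force: [-2.5, -0.9, -0.4]
finger_gap: 0.852
gripper_force: 1.6
```

```bash
python3 -m creep '[[[0.04,0,0,0,0,0,0.15],[0.08,0,0,0,0,0,0.15],[0.08,0,0,0,0,0,0.15]]]'; python3 -m creep '[[[0.04,0,0,0,0,0,0.15],[0.06,0,0,0,0,0,0.15],[0.06,0,0,0,0,0,0.15]]]'
```

```text
t: 9.75
eef_pos: [0.5295, -0.1015, -0.0089]
tool_rot: [-3.142, -0.006, 0.003]
contact_force: [-5.3, -0.8, 2.7]
finger_gap: 0.847
gripper_force: 2.9
t: 10.05
eef_pos: [0.5294, -0.1015, -0.0089]
tool_rot: [-3.141, -0.006, 0.008]
contact_force: [-8.8, 0.6, 5.3]
finger_gap: 0.848
gripper_force: 4.4
```

```bash
python3 -m creep '[[[-0.5,0,0,0,0,0,0.15],[-1,0,0,0,0,0,0.15],[-1,0,-1.6,0,0,0,0.15],[-1,0,-3.2,0,0,0,0.15],[-1,0,-4.4,0,0,0,0.15],[-0.2,1.4,-4.4,0,0,0,1],[0.8,2.9,-4.4,0,0,0,1],[1.6,4.34,-4.4,0,0,0,1],[2.2,4.34,-4.4,0,0,0,1],[2.2,4.34,-4.4,0,0,0,1],[2.2,4.34,-4.4,0,0,0,1],[2.2,4.34,-4.4,0,0,0,1]]]'
python3 - <<'E'
from h import *
a=bot.get_image("scene")[:,:,::-1][130:330,130:400]
cv2.imwrite("pics/s3.png",cv2.resize(a,None,fx=2.9,fy=2.9,interpolation=cv2.INTER_CUBIC))
E
```

```text
t: 11.25
eef_pos: [0.5863, -0.209, 0.1012]
tool_rot: [-3.141, -0.007, 0.001]
contact_force: [0.1, 1.0, 0.2]
finger_gap: 0.269
gripper_force: 0.0
```

View pics/s3.png

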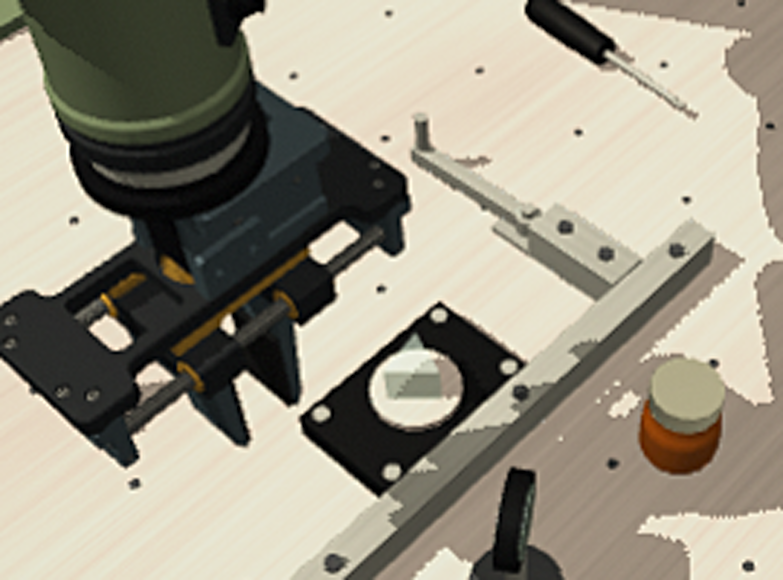

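The carrier lies flat along the fence, with corners at crop (440,303) and (378,490). The prism is centred on its table at about (413,380). The gate peg is at (421,120). Next I go down behind the -y end.

```bash
python3 -m creep '[[[0,0,1,0,0,0,1],[0,0,2,0,0,0,1],[0,0,3,0,0,0,1],[0,0,3.4,0,0,0,1],[0,0,3.6,0,0,0,1],[0,0,3.65,0,0,0,1],[0,0,3.65,0,0,0,1]]]'
python3 -m creep '[[[0,-0.12,0,0,0,0,1],[0,-0.24,0,0,0,0,1],[0,-0.36,0,0,0,0,1],[0,-0.48,0,0,0,0,1],[0,-0.6,0,0,0,0,1],[0,-0.72,0,0,0,0,1],[0,-0.84,0,0,0,0,1],[0,-0.96,0,0,0,0,1],[0,-1.08,0,0,0,0,1],[0,-1.2,0,0,0,0,1],[0,-1.32,0,0,0,0,1],[0,-1.44,0,0,0,0,1]]]'
```

```text
t: 12.0
eef_pos: [0.588, -0.21, 0.0109]
tool_rot: [3.141, 0.007, 0.003]
contact_force: [-0.2, -0.9, 0.6]
finger_gap: 0.007
gripper_force: 0.0
t: 13.2
eef_pos: [0.5871, -0.1735, 0.0099]
tool_rot: [3.142, 0.006, 0.0]
contact_force: [0.1, -0.1, -0.5]
finger_gap: 0.006
gripper_force: 0.0
```

```bash
python3 -m creep '[[[0,-0.12,0,0,0,0,1],[0,-0.24,0,0,0,0,1],[0,-0.36,0,0,0,0,1],[0,-0.48,0,0,0,0,1],[0,-0.6,0,0,0,0,1],[0,-0.72,0,0,0,0,1],[0,-0.84,0,0,0,0,1],[0,-0.96,0,0,0,0,1]]]'
```

```text
t: 14.0
eef_pos: [0.587, -0.1495, 0.0099]
tool_rot: [3.142, 0.006, 0.0]
contact_force: [0.2, 0.3, -0.2]
finger_gap: 0.004
gripper_force: 0.0
```

Run:
```python
from h import *
a=bot.get_image("scene")[:,:,::-1][130:330,130:400]
cv2.imwrite("pics/s4.png",cv2.resize(a,None,fx=2.9,fy=2.9,interpolation=cv2.INTER_CUBIC))
```

```text
(no output)
```

View pics/s4.png

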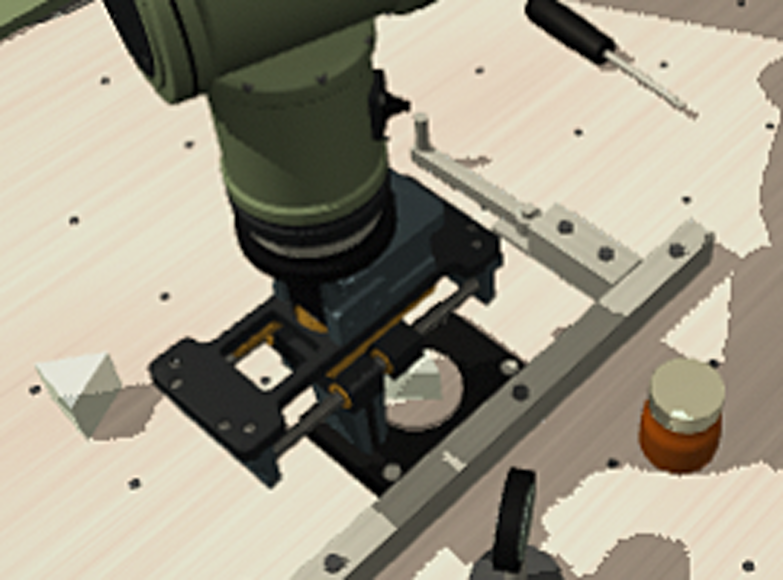

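The carrier is unmoved, with its corner still at crop (378,490), and the fingers are above the plate. So the true tip height is about 15 mm more than the reading, shut or open. I'll back off and go lower, to a reading near -9 mm, which worked before.

```bash
python3 -m creep '[[[0,0.6,0,0,0,0,1],[0,1.2,0,0,0,0,1],[0,1.6,0,0,0,0,1],[0,1.6,0,0,0,0,1],[0,1.6,0.3,0,0,0,1],[0,1.6,0.5,0,0,0,1],[0,1.6,0.6,0,0,0,1],[0,1.6,0.68,0,0,0,1],[0,1.6,0.72,0,0,0,1],[0,1.6,0.72,0,0,0,1]]]'
python3 -m creep '[[[0,-0.1,0,0,0,0,1],[0,-0.2,0,0,0,0,1],[0,-0.3,0,0,0,0,1],[0,-0.4,0,0,0,0,1],[0,-0.5,0,0,0,0,1],[0,-0.6,0,0,0,0,1],[0,-0.7,0,0,0,0,1],[0,-0.8,0,0,0,0,1]]]'
```

```text
t: 15.05
eef_pos: [0.5872, -0.1896, -0.0082]
tool_rot: [3.142, 0.007, -0.0]
contact_force: [0.3, 0.0, -0.6]
finger_gap: 0.005
gripper_force: 0.0
t: 15.85
eef_pos: [0.5871, -0.1699, -0.0081]
tool_rot: [3.141, 0.007, 0.0]
contact_force: [-0.3, -4.1, -0.4]
finger_gap: 0.0
gripper_force: 1.7
```

```bash
python3 -m creep '[[[0,-0.12,0,0,0,0,1],[0,-0.24,0,0,0,0,1],[0,-0.36,0,0,0,0,1],[0,-0.48,0,0,0,0,1],[0,-0.6,0,0,0,0,1],[0,-0.72,0,0,0,0,1],[0,-0.84,0,0,0,0,1],[0,-0.96,0,0,0,0,1],[0,-1.08,0,0,0,0,1],[0,-1.2,0,0,0,0,1]]]'
python3 -m creep '[[[0,-0.12,0,0,0,0,1],[0,-0.24,0,0,0,0,1],[0,-0.36,0,0,0,0,1],[0,-0.48,0,0,0,0,1],[0,-0.6,0,0,0,0,1],[0,-0.72,0,0,0,0,1],[0,-0.84,0,0,0,0,1],[0,-0.96,0,0,0,0,1],[0,-1.04,0,0,0,0,1],[0,-1.12,0,0,0,0,1]]]'
python3 - <<'E'
from h import *
a=bot.get_image("scene")[:,:,::-1][130:330,130:400]
cv2.imwrite("pics/s5.png",cv2.resize(a,None,fx=2.9,fy=2.9,interpolation=cv2.INTER_CUBIC))
E
```

```text
t: 16.85
eef_pos: [0.587, -0.1395, -0.0081]
tool_rot: [3.142, 0.006, 0.0]
contact_force: [0.8, -3.8, -0.1]
finger_gap: 0.006
gripper_force: 1.6
t: 17.85
eef_pos: [0.5868, -0.1116, -0.0081]
tool_rot: [3.141, 0.007, -0.0]
contact_force: [0.2, -3.3, -0.9]
finger_gap: 0.007
gripper_force: 1.7
```

View pics/s5.png

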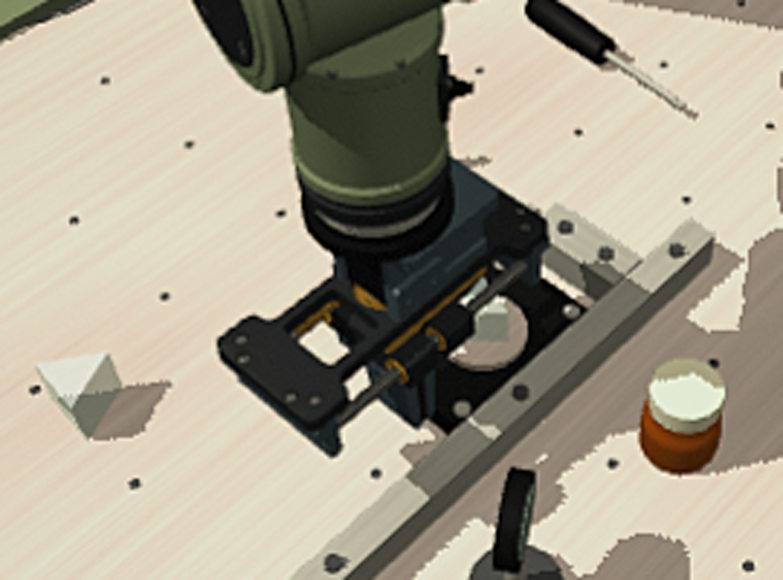

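The carrier is following along the fence and the prism still stands mid-table at crop (490,318). The end stop is about 12 mm away, so I continue gently until the force rises.

```bash
python3 -m creep '[[[0,-0.08,0,0,0,0,1],[0,-0.16,0,0,0,0,1],[0,-0.24,0,0,0,0,1],[0,-0.3,0,0,0,0,1],[0,-0.36,0,0,0,0,1],[0,-0.42,0,0,0,0,1],[0,-0.46,0,0,0,0,1],[0,-0.5,0,0,0,0,1]]]'
python3 -m creep '[[[0,-0.04,0,0,0,0,1],[0,-0.08,0,0,0,0,1],[0,-0.12,0,0,0,0,1]]]'
python3 -m creep '[[[0,-0.04,0,0,0,0,1],[0,-0.08,0,0,0,0,1],[0,-0.08,0,0,0,0,1]]]'
```

```text
t: 18.7
eef_pos: [0.5868, -0.0992, -0.0081]
tool_rot: [3.141, 0.006, 0.0]
contact_force: [-0.1, -4.1, -0.4]
finger_gap: 0.001
gripper_force: 1.7
t: 19.0
eef_pos: [0.5868, -0.0962, -0.0081]
tool_rot: [3.142, 0.006, 0.0]
contact_force: [-0.5, -3.7, 0.5]
finger_gap: 0.002
gripper_force: 1.7
t: 19.3
eef_pos: [0.5868, -0.094, -0.0081]
tool_rot: [-3.141, -0.006, 0.0]
contact_force: [0.2, -2.5, -1.6]
finger_gap: 0.005
gripper_force: 1.4
```

```bash
python3 -m creep '[[[0,-0.04,0,0,0,0,1],[0,-0.08,0,0,0,0,1],[0,-0.08,0,0,0,0,1]]]'
python3 -m creep '[[[0,-0.04,0,0,0,0,1],[0,-0.08,0,0,0,0,1],[0,-0.08,0,0,0,0,1]]]'
```

```text
t: 19.6
eef_pos: [0.5868, -0.0922, -0.0081]
tool_rot: [3.141, 0.006, 0.0]
contact_force: [-0.2, -3.3, 0.7]
finger_gap: 0.003
gripper_force: 1.7
t: 19.9
eef_pos: [0.5867, -0.0921, -0.0081]
tool_rot: [3.139, 0.008, 0.0]
contact_force: [-0.0, -9.5, 0.3]
finger_gap: 0.006
gripper_force: 4.6
```

```bash
python3 -m creep '[[[0,-0.04,0,0,0,0,1],[0,-0.06,0,0,0,0,1],[0,-0.06,0,0,0,0,1]]]'
python3 -m creep '[[[0,0.3,0,0,0,0,1],[0,1,0,0,0,0,1],[0,1,-1.5,0,0,0,1],[0,1,-3,0,0,0,1],[0,1,-4.4,0,0,0,1],[-1.4,-0.2,-4.4,0,0,0,0.3],[-2.8,-1.4,-4.4,0,0,0,0.3],[-3.4,-2.6,-4.4,0,0,0,0.3],[-3.4,-2.6,-4.4,0,0,0,0.3],[-3.4,-2.6,-4.4,0,0,0,0.3]]]'
python3 -c "
from h import *
print(delta([.505,-.027,-.0085],np.pi/2))"
```

```text
t: 20.2
eef_pos: [0.5867, -0.092, -0.0081]
tool_rot: [3.136, 0.01, 0.0]
contact_force: [-0.5, -13.2, 0.9]
finger_gap: 0.004
gripper_force: 6.7
t: 21.2
eef_pos: [0.5019, -0.024, 0.1023]
tool_rot: [-3.141, -0.008, -0.002]
contact_force: [0.0, 0.6, 0.2]
finger_gap: 0.411
gripper_force: 0.0
(array([0.12, 0.12, 4.43]), array([-0.  , -0.01,  0.04]))
```

```bash
python3 -m creep '[[[0,0.12,1.4,0,0,0,0.3],[0,0.12,2.8,0,0,0,0.3],[0,0.12,3.8,0,0,0,0.3],[0,0.12,4.2,0,0,0,0.3],[0,0.12,4.42,0,0,0,0.3],[0,0.12,4.42,0,0,0,0.3],[0.2,0.12,4.42,0,0,0,0.3],[0.4,0.12,4.42,0,0,0,0.3],[0.6,0.12,4.42,0,0,0,0.3],[0.7,0.12,4.42,0,0,0,0.3],[0.8,0.12,4.42,0,0,0,0.3],[0.9,0.12,4.42,0,0,0,0.3]]]'
python3 -m creep '[[[0.08,0,0,0,0,0,0.3],[0.16,0,0,0,0,0,0.3],[0.2,0,0,0,0,0,0.3],[0.24,0,0,0,0,0,0.3],[0.24,0,0,0,0,0,0.3]]]'
```

```text
t: 22.4
eef_pos: [0.5242, -0.027, -0.0085]
tool_rot: [3.141, 0.006, 0.0]
contact_force: [-0.2, -0.2, 0.6]
finger_gap: 0.701
gripper_force: 0.0
t: 22.9
eef_pos: [0.529, -0.027, -0.0088]
tool_rot: [-3.142, -0.006, 0.003]
contact_force: [-2.0, 0.3, 2.3]
finger_gap: 0.702
gripper_force: 1.2
```

```bash
python3 -m creep '[[[0.05,0,0,0,0,0,0.3],[0.08,0,0,0,0,0,0.3],[0.08,0,0,0,0,0,0.3]]]'
python3 -m creep '[[[-0.4,0,0,0,0,0,0.3],[-1.1,0,0,0,0,0,0.3],[-1.1,0,-1.6,0,0,0,0.45],[-1.1,0,-3.2,0,0,0,0.45],[-1.1,0,-4.6,0,0,0,0.45],[-1.1,0,-4.6,0,0,0,0.45]]]'
python3 - <<'E'
from h import *
print("peg scene",world("scene",[(130+421/2.9,130+117/2.9)],.05))
print("pivot/stop scene", world("scene",[(130+525/2.9,130+213/2.9)],.02))
g=cv2.cvtColor(bot.get_image("top"),cv2.COLOR_RGB2GRAY)
print(delta([.440,.050,.016],np.pi/2),delta([.440,.050,.09],np.pi/2))
E
```

```text
t: 23.2
eef_pos: [0.529, -0.027, -0.0089]
tool_rot: [-3.141, -0.006, 0.009]
contact_force: [-7.1, -1.2, 5.1]
finger_gap: 0.698
gripper_force: 3.5
t: 23.8
eef_pos: [0.5088, -0.0274, 0.1114]
tool_rot: [3.141, 0.006, 0.021]
contact_force: [0.6, -0.4, 0.8]
finger_gap: 0.553
gripper_force: 0.0
peg scene [[0.44481987 0.04709784 0.05      ]]
pivot/stop scene [[0.53866962 0.04963896 0.02      ]]
(array([-2.69, -3.1 ,  3.69]), array([ 0.  , -0.05,  0.03])) (array([-2.66, -3.1 ,  0.73]), array([ 0.  , -0.05,  0.03]))
```

```bash
python3 -m creep '[[[-1,-1,0,0,0,0,0.45],[-2,-2,0,0,0,0,0.45],[-2.65,-2.98,0,0,0,0,0.45],[-2.65,-2.98,0,0,0,0,0.45],[-2.65,-2.98,0.8,0,0,0,0.45],[-2.65,-2.98,1.8,0,0,0,0.45],[-2.65,-2.98,2.8,0,0,0,0.45],[-2.65,-2.98,3.4,0,0,0,0.45],[-2.65,-2.98,3.65,0,0,0,0.45],[-2.65,-2.98,3.65,0,0,0,0.45]]]'
python3 -m creep '[[[0,0,0,0,0,0,0.8],[0,0,0,0,0,0,0.9],[0,0,0,0,0,0,1],[0,0,0,0,0,0,1],[0,0,0,0,0,0,1],[0,0,0,0,0,0,1],[0,0,0,0,0,0,1],[0,0,0,0,0,0,1]]]'
```

```text
t: 24.85
eef_pos: [0.4374, 0.0467, 0.0139]
tool_rot: [3.141, 0.006, -0.004]
contact_force: [0.3, 0.2, -0.3]
finger_gap: 0.551
gripper_force: 0.0
t: 25.65
eef_pos: [0.4382, 0.0472, 0.0154]
tool_rot: [-3.142, -0.006, -0.001]
contact_force: [0.0, 0.8, 2.8]
finger_gap: 0.092
gripper_force: 30.0
```

```bash
python3 -m creep '[[[0.05,0.46,0,0,0,0,1],[0.14,0.84,0,0,0,0,1],[0.26,1.21,0,0,0,0,1],[0.42,1.56,0,0,0,0,1],[0.61,1.9,0,0,0,0,1],[0.84,2.21,0,0,0,0,1],[1.09,2.51,0,0,0,0,1],[1.38,2.77,0,0,0,0,1],[1.68,3.01,0,0,0,0,1],[1.68,3.01,0,0,0,0,1]]]'
```

```text
t: 26.65
eef_pos: [0.4815, -0.0293, 0.0154]
tool_rot: [3.141, 0.005, 0.002]
contact_force: [-0.0, 1.1, 5.7]
finger_gap: 0.095
gripper_force: 30.0
```

```bash
python3 -m creep '[[[0.33,0.2,0,0,0,0,1],[0.68,0.37,0,0,0,0,1],[1.04,0.5,0,0,0,0,1],[1.42,0.6,0,0,0,0,1],[1.6,0.64,0,0,0,0,1],[1.8,0.66,0,0,0,0,1],[1.9,0.66,0,0,0,0,1],[2,0.67,0,0,0,0,1],[2,0.67,0,0,0,0,1]]]'
python3 -m creep '[[[0.05,0,0,0,0,0,1],[0.1,0,0,0,0,0,1],[0.15,0,0,0,0,0,1],[0.2,0,0,0,0,0,1],[0.2,0,0,0,0,0,1]]]'
```

```text
t: 27.55
eef_pos: [0.5299, -0.045, 0.0154]
tool_rot: [3.141, 0.007, -0.001]
contact_force: [-1.9, 0.1, 6.2]
finger_gap: 0.097
gripper_force: 30.0
t: 28.05
eef_pos: [0.5348, -0.0452, 0.0154]
tool_rot: [3.141, 0.006, -0.001]
contact_force: [-0.8, -0.1, 5.6]
finger_gap: 0.095
gripper_force: 30.0
```

```bash
python3 -m creep '[[[0.05,0,0,0,0,0,1],[0.1,0,0,0,0,0,1],[0.15,0,0,0,0,0,1],[0.15,0,0,0,0,0,1]]]'
python3 -m creep '[[[0.05,0,0,0,0,0,1],[0.1,0,0,0,0,0,1],[0.1,0,0,0,0,0,1]]]'
```

```text
t: 28.45
eef_pos: [0.537, -0.0453, 0.0154]
tool_rot: [3.141, 0.007, -0.006]
contact_force: [-4.8, 0.0, 8.3]
finger_gap: 0.096
gripper_force: 30.0
t: 28.75
eef_pos: [0.5371, -0.0453, 0.0153]
tool_rot: [3.141, 0.007, -0.014]
contact_force: [-9.7, -0.6, 13.2]
finger_gap: 0.094
gripper_force: 30.0
```

```bash
python3 -m creep '[[[0.04,0,0,0,0,0,1],[0.04,0,0,0,0,0,0.75],[0.04,0,0,0,0,0,0.7],[0.04,0,0,0,0,0,0.7],[0.04,0,0,0,0,0,0.7]]]'
python3 -m creep '[[[0,0,-0.8,0,0,0,0.7],[0,0,-2,0,0,0,0.7],[0,0,-3.5,0,0,0,0.7],[0,0,-5,0,0,0,0.7],[-1.8,0,-5,0,0,0,0.7],[-3.6,0,-5,0,0,0,0.7],[-5,2,-5,0,0,0,0.7],[-5,4,-5,0,0,0,0.7],[-5,6,-5,0,0,0,0.7],[-5,8,-5,0,0,0,0.7],[-5,8,-5,0,0,0,0.7]]]'
python3 - <<'E'
from h import *
a=bot.get_image("top")[:,:,::-1][205:330,240:440]
b=bot.get_image("scene")[:,:,::-1][150:275,190:390]
f=lambda a:cv2.resize(a,None,fx=3.9,fy=3.9,interpolation=cv2.INTER_CUBIC)
c=np.vstack([f(a)[:300],f(b)[:300]]);cv2.imwrite("pics/fin.png",np.clip(c.astype(float)*1.2,0,255).astype(np.uint8));print(c.shape)
E
```

```text
t: 29.25
eef_pos: [0.5427, -0.0447, 0.0149]
tool_rot: [3.141, 0.006, -0.0]
contact_force: [0.3, -0.1, 0.2]
finger_gap: 0.296
gripper_force: 0.0
t: 30.35
eef_pos: [0.4186, -0.2496, 0.1402]
tool_rot: [3.139, -0.001, 0.002]
contact_force: [0.7, 0.7, 0.0]
finger_gap: 0.302
gripper_force: 0.0
(600, 780, 3)
```

View pics/fin.png

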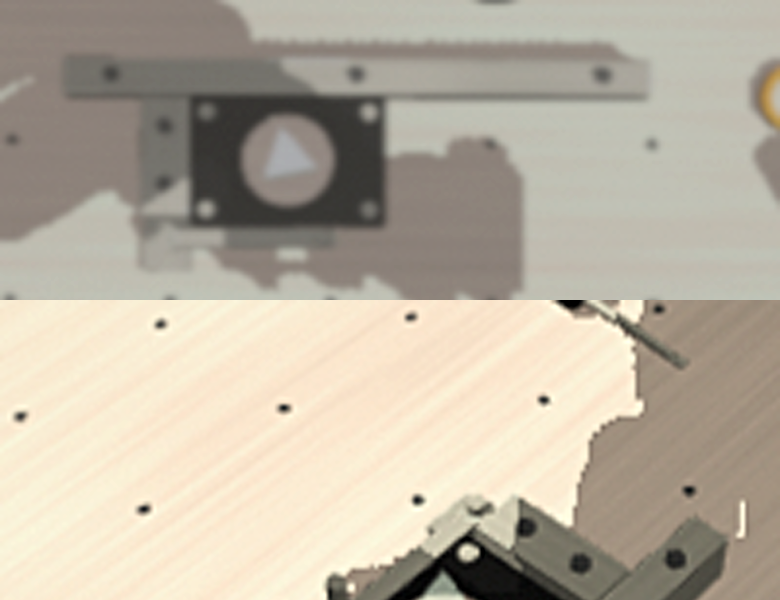

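The carrier fills the corner, with its edges against the fence (row ~97) and the stop (col ~190). The prism at (289,157) is centred on its table at (288,160). The gate bar lies parallel along the near edge at row ~238, and the robot is clear of everything.

```bash
python3 -c "
from workcell import bot
print(bot.hand_in())"
```

```text
the job is handed in; nothing more can be done
None
```

I handed the job in at about 30 s. The last picture shows the carrier against the fence and end stop, the prism standing mid-table and the gate shut; no bystander was touched, and the judge returned no result.

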